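Clear the pile on the coffee table

TASK

Clear the pile on the coffee table from the top down, putting each thing in its own place, right side up, before the next: the box of cards flat in the short tray, the remote flat in the long narrow tray, the phone lengthwise and centred on the sloped phone stand, resting against its bottom lip, and last the wooden game box lined up on the cork mat with no part over the mat's edge. Leave the mug and the computer mouse where they stand, and let go of everything.

Things in the scene. Friction and masses are not known exactly. Their poses are not given: they have to be found in the camera images.
- card_box: Box of playing cards, pale card with a grey-blue panel and a pale diamond on top, 90 (x) x 64 (y) x 22 (z) mm, about 0.1 kg. Top of the pile, lying crosswise on the remote. Origin: centre of the underside; x along the 90 mm length, z up out of the panel side. Either way round is fine.
- remote: Grey TV remote with black round buttons on top, a plain bar 165 (x) x 44 (y) x 22 (z) mm, about 0.13 kg. Second from the top, lying across the phone under the card box. Origin: centre of the underside; x along the length, z up out of the button side. Either way round is fine.
- phone: Phone in a black rubber case, screen up, 140 (x) x 66 (y) x 13 (z) mm, about 0.2 kg. Third from the top, lying crosswise on the game box under the remote. Origin: centre of the underside; x along the length, z up out of the screen. Either end may point up on the stand.
- game_box: Closed pale wooden game box with a dark line around its sides and a dark round mark near each end of the top, 170 (x) x 68 (y) x 36 (z) mm, about 0.35 kg, lid does not move. Bottom of the pile, on the table. Origin: centre of the underside; x along the length, z up.
- card_tray: The short tray: fixed shallow dark wooden tray with grey felt inside, inside 108 (x) x 82 (y) mm, floor 4 mm and rim top 11 mm above the table, walls 5 mm. Takes the card box with about 9 mm to spare on each side, lengths along x. Origin: centre of the underside, on the table.
- remote_tray: The long narrow tray: fixed shallow dark wooden tray with grey felt inside, inside 186 (x) x 62 (y) mm, floor 4 mm and rim top 11 mm above the table, walls 5 mm. Takes the remote with about 9 mm to spare on each side, lengths along x. Origin: centre of the underside, on the table.
- stand_seat (a point): On the sloping face of the fixed aluminium phone stand, 52 mm above the table: where the centre of the phone's underside belongs when its end touches the lip. x up the slope (rises 0.38 rad, low end roughly towards the robot), y across, z out of the face. Face 50 mm wide, from x = -70 (lip, 10 mm proud) to +50 mm; phone overhangs it. Foot 120 x 50 x 8 mm, centred below.
- cork_mat: Fixed cork mat, 200 (x) x 96 (y) x 4 (z) mm, bare. The game box belongs on it, lengths along x. Origin: centre of the underside, on the table.
- mug: White mug, bystander, 76 mm across, 80 mm high, handle on its +y side; leave it alone. Origin: centre of the underside.
- mouse: Black computer mouse, bystander, 100 (x) x 58 (y) mm, 32 mm high, with a grey wheel; leave it alone. Origin: centre of the underside.

How it is judged (in metres and radians):
On the way, in this order (a step that is already met when the one before it is completed fails the run):
1. the card box lies flat in the short tray, released (horizontal distance between card_box and card_tray below 0.016 m and z of card_box in the frame of card_tray between 0 and 0.008 m and angle between card_box's own z axis and vertical below 0.08 rad and contact force between card_box and the fingers below 0.05 N), for 0.2 s.
2. the remote lies flat in the long narrow tray, released (horizontal distance between remote and remote_tray below 0.017 m and z of remote in the frame of remote_tray between 0 and 0.008 m and angle between remote's own z axis and vertical below 0.08 rad and contact force between remote and the fingers below 0.05 N), for 0.2 s.
3. the phone rests on the sloped stand against its lip, released (x of phone in the frame of stand_seat between -0.008 and 0.012 m and y of phone in the frame of stand_seat between -0.015 and 0.015 m and z of phone in the frame of stand_seat between -0.006 and 0.006 m and angle between the z axis of phone and the z axis of stand_seat, either way round below 0.12 rad and angle between the x axis of phone and the x axis of stand_seat, either way round below 0.2 rad and angle between phone's own z axis and vertical below 1 rad and contact force between phone and the fingers below 0.05 N), for 0.2 s.
4. the game box lies on the cork mat, released (x of game_box in the frame of cork_mat between -0.017 and 0.017 m and y of game_box in the frame of cork_mat between -0.016 and 0.016 m and z of game_box in the frame of cork_mat between 0.001 and 0.008 m and angle between game_box's own z axis and vertical below 0.08 rad and angle between the x axis of game_box and the x axis of cork_mat, either way round below 0.2 rad and contact force between game_box and the fingers below 0.05 N), for 0.2 s.
At the end, for the whole second after the job is handed in: Cards and remote flat (0.08 rad) inside their trays; phone screen up on the sloped face, -8 to +12 mm from touching the lip, 15 mm sideways, 0.12 rad flat, 0.2 rad in line; game box flat on the mat, centre within 17 mm along, 16 mm across, 0.2 rad in line; all at rest (horizontal distance between card_box and card_tray below 0.016 m and z of card_box in the frame of card_tray between 0 and 0.008 m and angle between each of card_box, remote, game_box's own z axis and vertical below 0.08 rad and horizontal distance between remote and remote_tray below 0.017 m and z of remote in the frame of remote_tray between 0 and 0.008 m and x of phone in the frame of stand_seat between -0.008 and 0.012 m and y of phone in the frame of stand_seat between -0.015 and 0.015 m and z of phone in the frame of stand_seat between -0.006 and 0.006 m and angle between the z axis of phone and the z axis of stand_seat, either way round below 0.12 rad and angle between the x axis of phone and the x axis of stand_seat, either way round below 0.2 rad and angle between phone's own z axis and vertical below 1 rad and x of game_box in the frame of cork_mat between -0.017 and 0.017 m and y of game_box in the frame of cork_mat between -0.016 and 0.016 m and z of game_box in the frame of cork_mat between 0.001 and 0.008 m and angle between the x axis of game_box and the x axis of cork_mat, either way round below 0.2 rad and linear speed of each of card_box, remote, phone, game_box below 0.02 m/s and angular speed of each of card_box, remote, phone, game_box below 0.2 rad/s).
It fails at once if the mug is moved by more than 25 mm or tipped (distance of mug from where it was at the start of the episode above 0.025 m or angle between mug's own z axis and vertical above 0.5 rad).
It fails at once if the mouse is moved by more than 25 mm (distance of mouse from where it was at the start of the episode above 0.025 m).
It also fails if it takes over 125 s, if anything falls off the work surface, if the arm or the gripper's body presses on something with over 40 N, if the wrist force passes 120 N, or if a joint passes its speed limit or range.

ROBOT

A 6-joint arm with a two-finger parallel gripper is mounted at the origin on the work surface. World frame = base frame: x ahead of the robot, y to its left, z up, the work surface at z = 0. Lengths are in mm, angles in rad, forces in N, time in s.
With the tool pointing down it reaches from about 275 to 1000 mm from the base axis. Payload 8.4 kg.
Tool frame: the origin (TCP) lies at the very end of the fingers, on their centre line; the grasp point (between the pads) lies 19 mm behind it; z points along the fingers, y is the line along which they close (so a half turn about z gives the same grasp; the last joint's range is limited). The gripper opens to 85 mm and grips with 20 to 120 N. Pads are 22 mm wide; open, the fingers measure 114 mm over their backs; the gripper's body (76 mm by 85 mm) begins 54 mm behind the grasp point. The pads swing forward as they close: fully open they stand 13 mm farther back than shut.
Start: joints at [-1.296, 0.353, 1.633, -0, 1.155, -0.002], TCP at [170.798, -601.212, 231.281] pointing down, gripper open.
Joint ranges: [-2.63, 2.63], [-0.92, 2.1], [0.06, 2.66], [-1.3, 4.44], [0, 2.69], [-3.02, 3.02]. Speed limits (rad/s): [2.22, 2.22, 2.79, 3.14, 3.14, 3.14].

INTERFACE

Orientations are given as [roll, pitch, yaw] about the fixed x, y, z axes, in that order (R = Rz(yaw) Ry(pitch) Rx(roll)).
In Python, from rig import sensors, grab_frame, camera_params, order gives the robot as it stands. The module is installed in compiled form; this text tells all that it offers.
- The arm moves only by the tool move_arm, never from a script. Its argument "motion" is a list of rows, each a list of 7 numbers: the turn, a rotation vector about the tool's x, y, z in fractions of the full range, 1 being 2 rad, then the shift along the tool's x, y, z in a scale on which 1.0 is 0.5 m, then the finger opening in m, from 0 to 0.0854. A call has 1 to 8 rows; each row is the pose to reach, as a shift and turn from the pose commanded when the call began, along the tool's axes at that moment; what a row does not reach only later rows make up. A row lasts 1/8 s, in which the tool goes at most 62.5 mm and 10.7 degrees, less where a joint would pass 70% of its speed; a pose out of reach is approached as far as the arm can. A shift or turn number past 1, either way, is cut back to 1. A call with a gripper value outside its range is refused whole. The fingers move at their own pace and stop on an object; "grip_force" is the grip in N (left out, the last holds). Time passes only in rows, so rows that repeat a pose let the fingers close. It gives the time, the measured TCP pose, the force, the opening and the grip force at its end, in the units of the state.
- sensors.sense(): the state, without advancing time (a new reading comes with each control period).
- grab_frame(name): name is "side" or "top"; returns (picture, depth): 480x640x3 uint8, red, green, blue; 480x640 float32, mm along the optical axis (not along the pixel's ray), 0 where there is no reading.
- camera_params(name): a dict with "camera_matrix" (3x3 intrinsics, pixels), "k1" (the pictures are not rectified: a ray, as slopes to the right and down, at radius r is drawn at 1 + k1 r^2 times it, then the intrinsics apply), "world_from_camera" (4x4, takes a point from camera to world coordinates). Camera axes: x right, y down, z forward; pixel columns grow to the right and rows downward; lengths in mm; the calibration is good to about 2 mm. A picture is of the moment at which its call begins. camera_params takes no time and is no camera call.
- order.sign_off(): hands the job in; it is judged then, once.
The state is a dict: "clock": time; "qpos": joint angles; "qvel": joint speeds; "joint_efforts": joint torques, N m; "eef_pos": TCP position; "tcp_rot": TCP orientation; "contact_force": force on the tool from outside, world axes, zero at the start; "wrist_torque": the same for the moment, N m; "opening": opening from 0.0 (shut) to 1.0 (fully open); "grasp_force": force on a finger pad.
Only numpy, scipy, OpenCV 4.12 (cv2) and the standard library are available. Lean on these libraries where they do the work, as an engineer would, in place of code of your own. Each camera call takes 0.05 s, during which the arm holds its last target. There are 200 camera calls.

## Working session

There is one attempt and no reset: what is moved stays moved. The work goes in short steps, Python scripts to look and compute and a tool call to move; the robot and the scene stay as the last step left them, time stands still between calls to the robot, and variables do not carry over. Pictures are saved under pics/ and viewed, at most 14 in all, crops included, and the job is handed in when it is done.

Besides the shell and the picture viewer there is one more tool, called after ">>>" as name(argument=value, ...) on one line, values as JSON. move_arm: Moves the arm, as the interface text tells. Its arguments: {"type":"object","properties":{"motion":{"type":"array","items":{"type":"array","items":{"type":"number"}}},"grip_force":{"type":"number"}},"required":["motion"]}

```bash
mkdir -p pics
cat > h.py <<'E'
import numpy as np, cv2
from rig import sensors, grab_frame, camera_params, order
def grab(n,save=None):
    p,d=grab_frame(n)
    if save: cv2.imwrite('pics/'+save,p[:,:,::-1])
    return p,d
def cam(n):
    c=camera_params(n); return np.array(c['camera_matrix']),c['k1'],np.array(c['world_from_camera'])
def slopes(n,uv):
    K,k1,T=cam(n); uv=np.asarray(uv,float).reshape(-1,2)
    s=np.c_[(uv[:,0]-K[0,2])/K[0,0],(uv[:,1]-K[1,2])/K[1,1]]; u=s.copy()
    for _ in range(20): u=s/(1+k1*(u**2).sum(1,keepdims=True))
    return u,T
def onplane(n,uv,z):
    u,T=slopes(n,uv); d=np.c_[u,np.ones(len(u))]@T[:3,:3].T; o=T[:3,3]
    return o+d*((z-o[2])/d[:,2])[:,None]
def cloud(n,d):
    v,u=np.indices(d.shape); s,T=slopes(n,np.c_[u.ravel(),v.ravel()])
    P=np.c_[s,np.ones(len(s))]*d.reshape(-1,1)
    P=P@T[:3,:3].T+T[:3,3]; P[d.ravel()<=0]=np.nan
    return P.reshape(*d.shape,3)
E
python3 - <<'E'
from h import *
for n in('top','side'):
    p,d=grab(n,n+'0.png'); K,k,T=cam(n); print(n,K.round(1).tolist(),k,T.round(3).tolist(),(d>0).mean())
s=sensors.sense(); print(s)
E
```

```text
top [[469.4, 0.0, 329.0], [0.0, 469.4, 235.7], [0.0, 0.0, 1.0]] -0.024610702838625657 [[0.001, -0.995, 0.097, 456.805], [-1.0, -0.003, -0.013, 51.208], [0.014, -0.097, -0.995, 1017.674], [0.0, 0.0, 0.0, 1.0]] 0.995947265625
side [[510.6, 0.0, 321.9], [0.0, 510.6, 244.1], [0.0, 0.0, 1.0]] -0.030258778240259566 [[-0.913, -0.282, 0.296, 235.034], [-0.409, 0.623, -0.667, 744.404], [0.003, -0.729, -0.684, 820.199], [0.0, 0.0, 0.0, 1.0]] 0.99591796875
{'clock': 0.1, 'qpos': array([-1.29639691e+00,  3.53583395e-01,  1.63404104e+00, -1.60396680e-06,
        1.15521637e+00, -2.41462201e-03]), 'qvel': array([-9.79999997e-04, -2.68109834e-03, -2.22219756e-03, -9.86481066e-04,
       -6.29436582e-04, -5.62897378e-05]), 'joint_efforts': array([-6.66586238e-04, -6.06355333e+01, -3.42818999e+01, -3.44182342e-05,
        3.87086897e-03,  5.42666029e-06]), 'eef_pos': array([ 170.68405726, -600.80313788,  230.64195827]), 'tcp_rot': array([-3.14034451e+00, -1.54717158e-06,  2.76814684e-01]), 'contact_force': array([ 0.01664789,  0.42024206, -0.68400344]), 'wrist_torque': array([ 0.01885345, -0.00344357, -0.0164519 ]), 'grasp_force': 0.0, 'opening': 1.004157133288508}
```

View pics/top0.png

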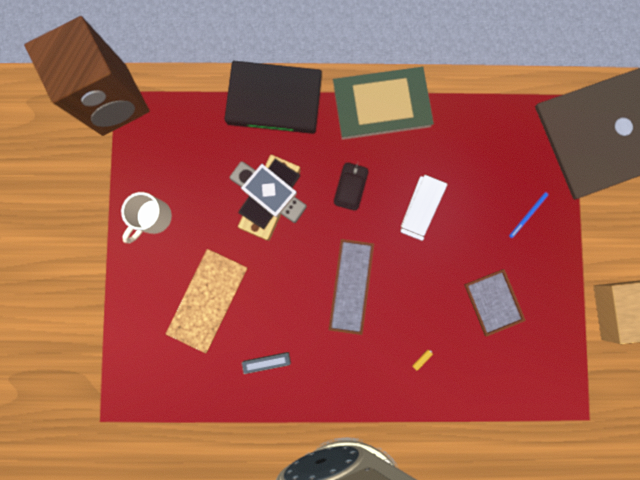

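View pics/side0.png

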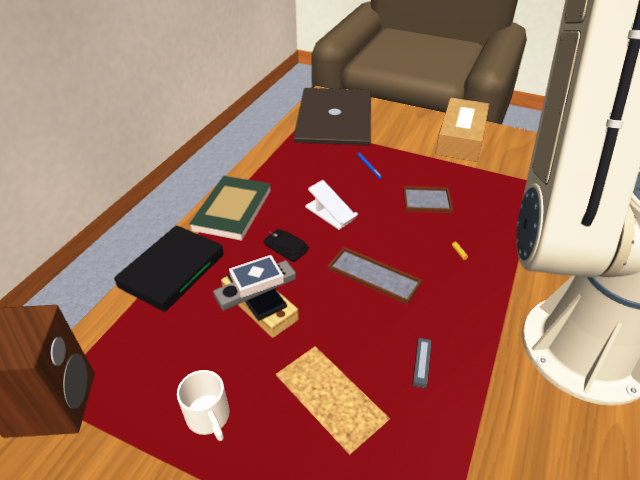

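The top view shows the pile at (268,193), mouse (351,186), stand (424,208), card tray (495,302), remote tray (352,287), mat (206,301) and mug (148,212). The side view shows the same layout.

```bash
cat >> h.py <<'E'
def rect(xy):
    (c,(w,h),a)=cv2.minAreaRect(np.asarray(xy,np.float32)[:,:2]); 
    if w<h: w,h,a=h,w,a+90
    a=(a+90)%180-90
    return np.round([c[0],c[1],w,h,a],1)
def comps(m,amin=30):
    m=cv2.morphologyEx(m.astype(np.uint8),cv2.MORPH_OPEN,np.ones((3,3)))
    n,l,s,_=cv2.connectedComponentsWithStats(m)
    return [l==i for i in range(1,n) if s[i,4]>amin]
E
python3 - <<'E'
from h import *
p,d=grab('top'); W=cloud('top',d); hsv=cv2.cvtColor(p,cv2.COLOR_RGB2HSV)
red=((hsv[...,0]<6)|(hsv[...,0]>172))&(hsv[...,1]>150)
roi=np.zeros(red.shape,bool); roi[145:400,118:575]=1
print('table z',np.nanmedian(W[...,2][red&roi]))
for m in comps(~red&roi):
    v,u=np.nonzero(m); z=W[m][:,2]
    print('px',u.mean().round(),v.mean().round(),'z pct',np.nanpercentile(z,[5,25,50,75,95,99]).round(1),'rect@0',rect(onplane('top',np.c_[u,v],0)),'rect@11',rect(onplane('top',np.c_[u,v],11)))
# pile heights
pile=np.zeros(red.shape,bool); pile[150:245,225:310]=1; pile&=~red
for lo,hi in((80,110),(62,80),(42,55),(28,42)):
    m=pile&(W[...,2]>lo)&(W[...,2]<hi)
    if m.sum()>20:
        print(lo,hi,m.sum(),np.median(W[m][:,2]),rect(W[m]))
st=np.zeros(red.shape,bool); st[170:245,395:450]=1; st&=~red
P=W[st]; P=P[P[:,2]>20]; A=np.c_[P[:,:2],np.ones(len(P))]; c=np.linalg.lstsq(A,P[:,2],rcond=None)[0]
for _ in range(5):
    r=abs(A@c-P[:,2]); k=r<4; c=np.linalg.lstsq(A[k],P[k,2],rcond=None)[0]
print('stand slope',c,np.arctan(np.hypot(*c[:2])),np.degrees(np.arctan2(c[1],c[0])),k.mean(),'face rect',rect(P[k]),P[k].min(0),P[k].max(0))
im=cv2.resize(p[145:250,220:450],None,fx=3.4,fy=3.4,interpolation=cv2.INTER_CUBIC); cv2.imwrite('pics/c1.png',im[:,:,::-1])
E
```

```text
table z 0.8871472594829584Traceback (most recent call last):
  File "<stdin>", line 8, in <module>
  File "h.py", line 23, in rect
    (c,(w,h),a)=cv2.minAreaRect(np.asarray(xy,np.float32)[:,:2]);
                ~~~~~~~~~~~~~~~^^^^^^^^^^^^^^^^^^^^^^^^^^^^^^^^^
cv2.error: OpenCV(4.12.0) /io/opencv/modules/imgproc/src/convhull.cpp:143: error: (-215:Assertion failed) total >= 0 && (depth == CV_32F || depth == CV_32S) in function 'convexHull'
```

```bash
sed -i 's/cv2.minAreaRect(np.asarray(xy,np.float32)\[:,:2\])/cv2.minAreaRect(np.ascontiguousarray(np.asarray(xy)[:,:2],dtype=np.float32))/' h.py
python3 - <<'E'
from h import *
p,d=grab('top'); W=cloud('top',d); hsv=cv2.cvtColor(p,cv2.COLOR_RGB2HSV)
red=((hsv[...,0]<6)|(hsv[...,0]>172))&(hsv[...,1]>150)
roi=np.zeros(red.shape,bool); roi[145:400,118:575]=1
for m in comps(~red&roi):
    v,u=np.nonzero(m); z=W[m][:,2]
    print('px',u.mean().round(),v.mean().round(),'z pct',np.nanpercentile(z,[5,25,50,75,95,99]).round(1),'rect@0',rect(onplane('top',np.c_[u,v],0)),'rect@11',rect(onplane('top',np.c_[u,v],11)))
pile=np.zeros(red.shape,bool); pile[150:245,225:310]=1; pile&=~red
for lo,hi in((80,110),(62,80),(42,55),(28,42)):
    m=pile&(W[...,2]>lo)&(W[...,2]<hi)
    if m.sum()>20:
        print(lo,hi,m.sum(),np.median(W[m][:,2]),rect(W[m]))
st=np.zeros(red.shape,bool); st[170:245,395:450]=1; st&=~red
P=W[st]; P=P[P[:,2]>20]; A=np.c_[P[:,:2],np.ones(len(P))]; c=np.linalg.lstsq(A,P[:,2],rcond=None)[0]
for _ in range(5):
    r=abs(A@c-P[:,2]); k=r<4; c=np.linalg.lstsq(A[k],P[k,2],rcond=None)[0]
print('stand slope',c,np.arctan(np.hypot(*c[:2])),np.degrees(np.arctan2(c[1],c[0])),k.mean(),'face rect',rect(P[k]),P[k].min(0),P[k].max(0))
im=cv2.resize(p[145:250,220:450],None,fx=3.4,fy=3.4,interpolation=cv2.INTER_CUBIC); cv2.imwrite('pics/c1.png',im[:,:,::-1])
E
```

```text
px 566.0 163.0 z pct [ 8.2 15.  17.3 19.  20.9 22.2] rect@0 [ 707.1 -486.4  114.8   50.5   -3.1] rect@11 [ 704.4 -480.6  113.5   49.9   -3.1]
px 268.0 195.0 z pct [27.7 48.1 69.8 92.5 95.2 96.6] rect@0 [641.7 169.7 183.1 156.3  11.5] rect@11 [639.7 168.4 181.1 154.6  11.5]
px 351.0 186.0 z pct [15.4 21.3 28.6 31.7 34.3 35.5] rect@0 [666.6 -10.2  99.4  56.4 -14.9] rect@11 [664.3  -9.5  98.4  55.8 -14.9]
px 422.0 206.0 z pct [ 0.7 30.2 42.  56.6 68.2 70.5] rect@0 [ 620.4 -168.4  143.9   66.   -22.4] rect@11 [ 618.7 -166.1  142.3   65.3  -22.4]
px 144.0 215.0 z pct [ 1.   5.6 30.9 63.8 80.2 82.4] rect@0 [599.4 437.9 112.4 111.4   6.6] rect@11 [597.9 433.7 111.2 110.2   6.6]
px 529.0 215.0 z pct [-0.6  2.4  7.1  9.2 11.7 12.9] rect@0 [ 604.1 -403.5  134.8   14.   -41.2] rect@11 [ 602.5 -398.6  133.3   13.9  -41.2]
px 351.0 287.0 z pct [ 1.6  3.6  5.   7.  12.4 14.1] rect@0 [447.  -10.3 197.2  71.8  -7.9] rect@11 [447.1  -9.6 195.1  71.   -7.9]
px 206.0 301.0 z pct [0.7 2.6 4.  5.2 7.  8.5] rect@0 [416.5 301.1 203.7  99.5 -24.9] rect@11 [416.9 298.4 201.5  98.4 -24.9]
px 494.0 302.0 z pct
[... 194 characters left out ...]
.9   52.9   17.2  -43.5] rect@11 [ 293.6 -160.6   52.3   17.   -43.5]
px 266.0 363.0 z pct [ 7.8 16.1 17.6 18.9 20.7 22.4] rect@0 [284.7 171.8 103.5  28.3 -78.8] rect@11 [286.6 170.5 102.4  28.  -78.8]
80 110 1463 93.25883583538177 [640.  159.1  90.7  64.6  50.6]
62 80 745 71.15188249279231 [636.7 166.6 166.8  60.2  57.9]
42 55 1058 49.355743360586644 [647.8 172.9 140.   89.6 -33.1]
28 42 568 36.10160484839105 [636.7 164.8 170.8  69.6 -23.7]
stand slope [ 3.67041810e-01 -1.49288749e-01 -2.01327969e+02] 0.3772615460839891 -22.133296030323148 0.8918737407656145 face rect [ 613.1 -158.6  119.8   50.4  -22.1] [ 555.40580365 -203.29147698   23.02000561] [ 675.94012734 -113.79609661   72.88276822]
```

View pics/c1.png

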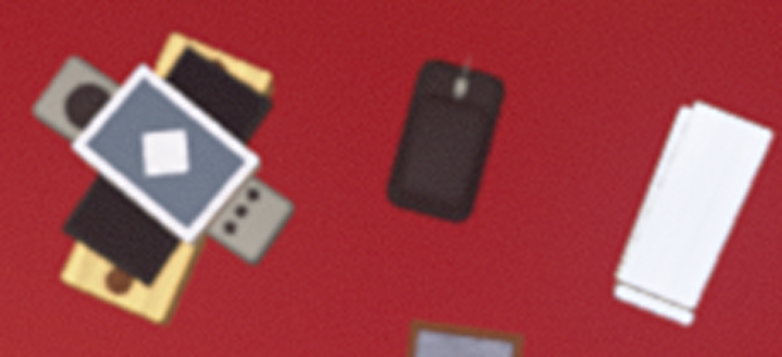

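Heights and sizes match the given values: card top 93, remote 71, phone 49, game box 36, stand slope 0.377. Next I make a move planner and go above the card box.

```bash
cat >> h.py <<'E'
from scipy.spatial.transform import Rotation as Ro
def pose(x,y,z,yawdeg,pitch=0):  # tool down, yaw of tool x in world; pitch lifts the tool-x direction (rad)
    return Ro.from_euler('z',yawdeg,degrees=True)*Ro.from_euler('y',-pitch)*Ro.from_euler('x',np.pi),np.array([x,y,z],float)
def now():
    s=sensors.sense(); return Ro.from_euler('xyz',s['tcp_rot']),np.array(s['eef_pos'])
def delta(a,b):
    return (a[0].inv()*b[0]).as_rotvec().round(3).tolist(),(a[0].inv().apply(b[1]-a[1])/1000).round(4).tolist()
def chain(*ps):
    a=now(); print('t',sensors.sense()['clock'],a[1].round(1),a[0].as_euler('xyz').round(3))
    for b in ps: print(*delta(a,b)); a=b
E
python3 -c "
from h import *
chain(pose(640,159,200,50.6),pose(640,159,100,50.6))"
```

```text
t 0.2 [ 170.7 -600.9  230.8] [-3.141 -0.     0.277]
[-0.001, -0.0, -0.606] [0.6591, -0.6027, 0.0314]
[0.0, 0.0, 0.0] [0.0, -0.0, 0.1]
```

Careful with the scale: shifts go in shares of 0.5 m and turns go in shares of 2 rad. That gives: 0.3 m / 0.5 = 0.6, -0.275 m / 0.5 = -0.55.

>>> move_arm(motion=[[0,0,0,0.04,-0.04,0,0.0854],[0,0,0,0.12,-0.11,0,0.0854],[0,0,0,0.2,-0.18,0,0.0854],[0,0,0,0.28,-0.26,0,0.0854],[0,0,0,0.36,-0.33,0,0.0854],[0,0,0,0.44,-0.4,0,0.0854],[0,0,0,0.52,-0.48,0,0.0854],[0,0,0,0.6,-0.55,0,0.0854]])

```text
clock: 1.2
eef_pos: [384.8, -253.0, 231.4]
tcp_rot: [3.141, -0.0, 0.277]
contact_force: [1.3, -0.3, 0.6]
opening: 0.999
grasp_force: 0.0
```

Scaled: 0.32 m / 0.5 = 0.64, -0.293 m / 0.5 = -0.586, -0.606 rad / 2 = -0.303.

>>> move_arm(motion=[[0,0,-0.04,0.08,-0.074,0,0.0854],[0,0,-0.08,0.16,-0.146,0,0.0854],[0,0,-0.12,0.24,-0.22,0,0.0854],[0,0,-0.16,0.32,-0.294,0,0.0854],[0,0,-0.2,0.4,-0.366,0,0.0854],[0,0,-0.24,0.48,-0.44,0,0.0854],[0,0,-0.28,0.56,-0.514,0,0.0854],[0,0,-0.303,0.64,-0.586,0.04,0.0854]])

```text
clock: 2.2
eef_pos: [613.8, 116.5, 212.5]
tcp_rot: [3.139, -0.002, 0.885]
contact_force: [1.5, -0.6, 0.1]
opening: 0.998
grasp_force: 0.0
```

```bash
python3 -c "
from h import *
p,d=grab('side','side1.png')
chain(pose(640,159,110,50.6),pose(640,159,79,50.6))"
```

```text
t 2.25 [615.1 121.3 208.7] [-3.141e+00 -3.000e-03  8.880e-01]
[-0.001, -0.003, 0.005] [0.0447, -0.0044, 0.0988]
[0.0, 0.0, 0.0] [0.0, -0.0, 0.031]
```

View pics/side1.png

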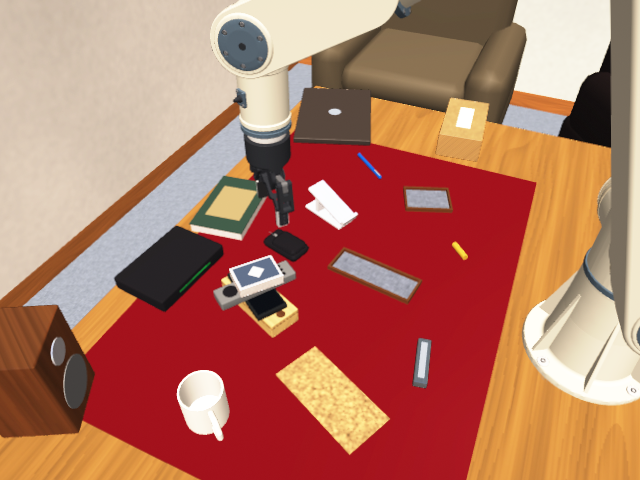

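The gripper is open, with the near fingertip at about (283,224). I read the tip height from the depth.

```bash
python3 -c "
from h import *
p,d=grab('side'); W=cloud('side',d)
q=W[160:240,245:300].reshape(-1,3); g=q[(q[:,2]>150)&(abs(q[:,0]-615)<90)&(abs(q[:,1]-121)<90)]
print(now()[1]); print(np.sort(g[:,2])[:25].round(1), g[g[:,2]<g[:,2].min()+25].mean(0).round(1))
g2=g[g[:,2]<235]; e=np.array([np.sin(.888),-np.cos(.888)]); s=(g2[:,:2]-now()[1][:2])@e
for sgn in(-1,1):
  k=s*sgn>0; 
  if k.sum(): print(sgn,k.sum(),g2[k,2].min(),np.percentile(s[k],[5,50,95]).round(1))
"
```

```text
[613.0752878  118.62870879 208.91031838]
[219.5 219.5 220.1 220.4 220.6 220.9 221.2 221.8 221.9 222.  222.  222.2
 222.5 222.8 222.8 222.9 223.  223.  223.3 223.3 223.5 223.7 223.8 224.1
 224.4] [611.2 130.  233.4]
-1 56 220.09557874840903 [-57.8 -51.9 -47.5]
1 60 219.5068301042387 [39.7 41.6 45.5]
```

Open tips sit about 11–13 mm above the TCP, as the notes say. By the finger arc they'll be about 6 mm above it at 64 mm opening, so the grasp TCP for the cards is z ≈ 73.

```bash
python3 -c "
from h import *
chain(pose(640,159.1,110,50.6),pose(640,159.1,73,50.6))"
```

```text
t 2.3 [613.1 118.6 208.9] [-3.14   0.     0.887]
[-0.002, 0.0, 0.004] [0.0484, -0.0045, 0.0989]
[0.0, 0.0, 0.0] [0.0, -0.0, 0.037]
```

Scaled: 0.099 m / 0.5 = 0.198, -0.0045 m / 0.5 = -0.009, 0.004 rad / 2 = 0.002.

>>> move_arm(motion=[[0,0,0.002,0.048,-0.004,0.04,0.0854],[0,0,0.002,0.096,-0.009,0.1,0.0854],[0,0,0.002,0.096,-0.009,0.16,0.0854],[0,0,0.002,0.096,-0.009,0.198,0.0854],[0,0,0.002,0.096,-0.009,0.198,0.0854],[0,0,0.002,0.096,-0.009,0.198,0.0854]])

```text
clock: 3.05
eef_pos: [639.6, 154.3, 113.5]
tcp_rot: [3.141, -0.001, 0.878]
contact_force: [-0.0, -0.3, 0.3]
opening: 0.999
grasp_force: 0.0
```

```bash
python3 -c "
from h import *
p,d=grab('side','s2.png'); cv2.imwrite('pics/s2c.png',cv2.resize(p[180:350,180:340],None,fx=3.5,fy=3.5)[:,:,::-1])
chain(pose(640,159.1,73,50.6))"
```

```text
t 3.1 [639.8 154.4 113.7] [ 3.14e+00 -2.00e-03  8.78e-01]
[0.001, -0.002, -0.005] [0.0037, -0.0029, 0.0407]
```

View pics/s2c.png

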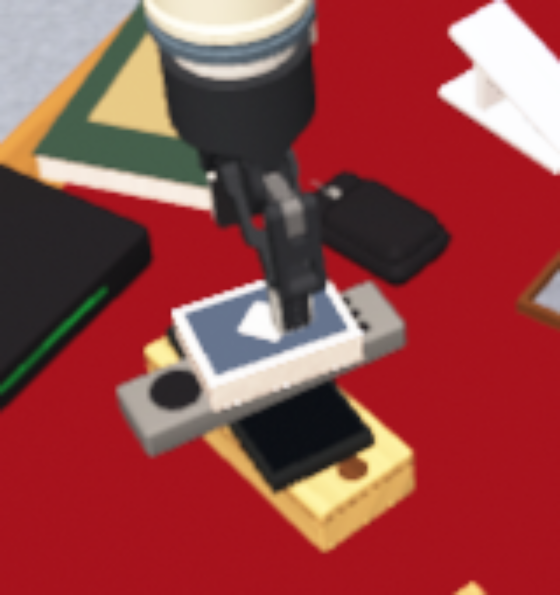

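The fingers straddle the card box. I descend, grip and lift.

Scaled: 0.04 m / 0.5 = 0.08, 0.004 m / 0.5 = 0.008.

>>> move_arm(motion=[[0,0,0,0.008,-0.005,0.02,0.0854],[0,0,0,0.008,-0.005,0.05,0.0854],[0,0,0,0.008,-0.005,0.08,0.0854],[0,0,0,0.008,-0.005,0.08,0.0854],[0,0,0,0.008,-0.005,0.08,0.06],[0,0,0,0.008,-0.005,0.08,0.055],[0,0,0,0.008,-0.005,0.08,0.055],[0,0,0,0.008,-0.005,0.08,0.055]], grip_force=30)

```text
clock: 4.1
eef_pos: [639.8, 159.3, 72.6]
tcp_rot: [3.141, -0.0, 0.879]
contact_force: [0.9, 0.3, 1.7]
opening: 0.738
grasp_force: 34.4
```

```bash
python3 -c "
from h import *
s=sensors.sense(); print(s['opening'],s['grasp_force'],s['contact_force'])
chain(pose(640,159.1,190,50.6),pose(413,-317.5,190,20.8),pose(413,-317.5,40,20.8))"
```

```text
0.7378729708450774 34.43530976772308 [0.94222402 0.34173642 1.67401189]
t 4.1 [639.8 159.3  72.6] [ 3.141 -0.     0.879]
[0.0, -0.0, -0.004] [0.0, 0.0003, -0.1174]
[-0.0, -0.0, 0.52] [-0.5124, 0.1271, 0.0]
[0.0, 0.0, 0.0] [0.0, -0.0, 0.15]
```

Scaled: -0.165 m / 0.5 = -0.33, -0.12 m / 0.5 = -0.24.

>>> move_arm(motion=[[0,0,0,0,0,-0.03,0.055],[0,0,0,0,0,-0.08,0.055],[0,0,0,0,0,-0.15,0.055],[0,0,0,-0.02,0.004,-0.21,0.055],[0,0,0,-0.07,0.018,-0.23,0.055],[0,0,0,-0.15,0.038,-0.23,0.055],[0,0,0,-0.24,0.06,-0.23,0.055],[0,0,0,-0.33,0.082,-0.23,0.055]])

```text
clock: 5.1
eef_pos: [563.8, 3.9, 186.7]
tcp_rot: [-3.141, 0.001, 0.879]
contact_force: [-0.2, -0.5, -1.5]
opening: 0.743
grasp_force: 34.2
```

Scaled: -0.335 m / 0.5 = -0.67, -0.31 m / 0.5 = -0.62, 0.516 rad / 2 = 0.258.

>>> move_arm(motion=[[0,0,0.03,-0.09,0.022,0,0.055],[0,0,0.065,-0.18,0.044,0,0.055],[0,0,0.1,-0.27,0.066,0,0.055],[0,0,0.135,-0.36,0.09,0,0.055],[0,0,0.17,-0.45,0.112,0,0.055],[0,0,0.205,-0.54,0.134,0,0.055],[0,0,0.24,-0.62,0.154,0,0.055],[0,0,0.258,-0.67,0.166,0,0.055]])

```text
clock: 6.1
eef_pos: [413.4, -306.4, 186.8]
tcp_rot: [-3.141, 0.001, 0.359]
contact_force: [0.4, 0.0, -0.1]
opening: 0.739
grasp_force: 34.1
```

Scaled: 0.14 m / 0.5 = 0.28, 0.09 m / 0.5 = 0.18.

>>> move_arm(motion=[[0,0,0,0,0,0,0.055],[0,0,0,0,0,0.08,0.055],[0,0,0,0,0,0.18,0.055],[0,0,0,0,0,0.28,0.055],[0,0,0,0,0,0.28,0.055],[0,0,0,0,0,0.28,0.055]])

```text
clock: 6.85
eef_pos: [416.5, -305.0, 48.5]
tcp_rot: [3.141, -0.0, 0.363]
contact_force: [0.7, -0.0, 0.5]
opening: 0.741
grasp_force: 34.4
```

```bash
cat >> h.py <<'E'
def crop(n,name,x0,x1,y0,y1,f):
    p,d=grab(n); cv2.imwrite('pics/'+name,cv2.resize(p[y0:y1,x0:x1],None,fx=f,fy=f,interpolation=cv2.INTER_CUBIC)[:,:,::-1]); return p,d
E
python3 -c "
from h import *
crop('side','s3.png',350,490,130,250,4)
chain(pose(413,-317.5,40,20.8),pose(413,-317.5,9,20.8))"
```

```text
t 6.9 [ 417.1 -305.4   49.1] [ 3.14e+00 -1.00e-03  3.63e-01]
[0.002, -0.001, 0.0] [-0.0081, 0.0098, 0.0091]
[0.0, 0.0, 0.0] [0.0, -0.0, 0.031]
```

View pics/s3.png

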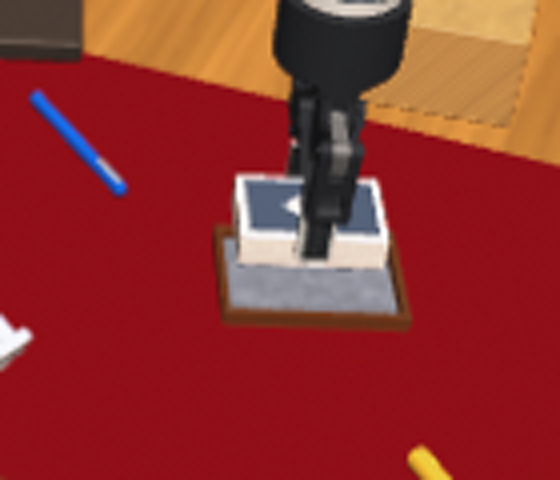

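Card box held level over the tray, about 12 mm off centre as measured. I correct, lower, release and rise.

Scaled: 0.0415 m / 0.5 = 0.083, 0.041 m / 0.5 = 0.082.

>>> move_arm(motion=[[0,0,0,-0.008,0.01,0.01,0.055],[0,0,0,-0.016,0.0194,0.03,0.055],[0,0,0,-0.016,0.0194,0.06,0.055],[0,0,0,-0.016,0.0194,0.082,0.055],[0,0,0,-0.016,0.0194,0.082,0.055],[0,0,0,-0.016,0.0194,0.083,0.055],[0,0,0,-0.016,0.0194,0.083,0.0854],[0,0,0,-0.016,0.0194,0.083,0.0854]])

```text
clock: 7.9
eef_pos: [412.1, -316.8, 5.8]
tcp_rot: [3.141, -0.0, 0.363]
contact_force: [-0.2, 0.2, -0.3]
opening: 0.999
grasp_force: 0.0
```

Scaled: -0.19 m / 0.5 = -0.38, -0.14 m / 0.5 = -0.28.

>>> move_arm(motion=[[0,0,0,0,0,0,0.0854],[0,0,0,0,0,-0.02,0.0854],[0,0,0,0,0,-0.08,0.0854],[0,0,0,0,0,-0.18,0.0854],[0,0,0,0,0,-0.28,0.0854],[0,0,0,0,0,-0.38,0.0854],[0,0,0,0,0,-0.38,0.0854]])

```text
clock: 8.78
eef_pos: [414.0, -318.4, 200.5]
tcp_rot: [3.135, -0.004, 0.363]
contact_force: [0.3, -0.7, -0.4]
opening: 1.003
grasp_force: 0.0
```

```bash
cat >> h.py <<'E'
def topview():
    p,d=grab('top'); W=cloud('top',d); hsv=cv2.cvtColor(p,cv2.COLOR_RGB2HSV)
    red=((hsv[...,0]<6)|(hsv[...,0]>172))&(hsv[...,1]>150)
    return p,W,red
def zrect(W,red,c,r,lo,hi):
    m=~red&(np.hypot(W[...,0]-c[0],W[...,1]-c[1])<r)&(W[...,2]>lo)&(W[...,2]<hi)
    return m.sum(),np.median(W[m][:,2]).round(1),rect(W[m])
E
python3 -c "
from h import *
p,W,red=topview()
print('card',zrect(W,red,(413,-317),90,18,40))
c=(640,165)
print('rem',zrect(W,red,c,110,62,80)); print('ph',zrect(W,red,c,110,43,55)); print('gb',zrect(W,red,c,110,30,42))
# remote by sides: trim
m=~red&(np.hypot(W[...,0]-c[0],W[...,1]-c[1])<110)&(W[...,2]>66)&(W[...,2]<78)
m=cv2.morphologyEx(m.astype(np.uint8),cv2.MORPH_OPEN,np.ones((3,3)))>0; print(rect(W[m]))
print(now()[1])
"
```

```text
card (np.int64(1270), np.float64(26.2), array([ 412.7, -316.2,   91. ,   66.3,   21. ]))
rem (np.int64(1716), np.float64(71.0), array([641.5, 163.8, 165.7,  44.3,  55.8]))
ph (np.int64(1399), np.float64(49.3), array([641.7, 163.7, 149.1, 124.1,  -0.7]))
gb (np.int64(595), np.float64(36.2), array([636.5, 164.1, 170.5,  71. , -23.7]))
[641.5 163.9 165.6  44.2  55.5]
[ 412.85916883 -317.46768984  198.09902322]
```

Card box in its tray (centre within 2 mm, 26 mm top). Now the remote, at (641.5,163.8), 55.7°.

```bash
python3 -c "
from h import *
chain(pose(641.5,163.8,120,55.7),pose(641.5,163.8,55,55.7))"
```

```text
t 8.825 [ 412.9 -317.5  198.1] [ 3.138e+00 -2.000e-03  3.630e-01]
[0.004, -0.001, -0.609] [0.3844, -0.3691, 0.0776]
[0.0, 0.0, 0.0] [0.0, -0.0, 0.065]
```

Scaled: 0.29 m / 0.5 = 0.58, -0.278 m / 0.5 = -0.556, -0.5 rad / 2 = -0.25.

>>> move_arm(motion=[[0,0,0,0.04,-0.04,0,0.07],[0,0,-0.025,0.11,-0.106,0,0.07],[0,0,-0.06,0.188,-0.18,0,0.07],[0,0,-0.1,0.266,-0.256,0,0.07],[0,0,-0.14,0.344,-0.33,0,0.07],[0,0,-0.18,0.42,-0.404,0,0.07],[0,0,-0.22,0.5,-0.48,0,0.07],[0,0,-0.25,0.58,-0.556,0,0.07]])

```text
clock: 9.82
eef_pos: [584.0, 47.7, 194.2]
tcp_rot: [-3.14, 0.002, 0.865]
contact_force: [0.4, -0.2, 0.1]
opening: 0.819
grasp_force: 0.0
```

Scaled: 0.1265 m / 0.5 = 0.253, 0.115 m / 0.5 = 0.23, -0.109 rad / 2 = -0.0545.

>>> move_arm(motion=[[0,0,-0.025,0.07,0,0,0.07],[0,0,-0.0545,0.15,0,0.02,0.07],[0,0,-0.0545,0.23,0,0.06,0.07],[0,0,-0.0545,0.253,0,0.1,0.07],[0,0,-0.0545,0.253,0,0.13,0.07],[0,0,-0.0545,0.253,0,0.13,0.07],[0,0,-0.0545,0.253,0,0.13,0.07]])

```text
clock: 10.7
eef_pos: [666.5, 141.2, 131.3]
tcp_rot: [3.141, -0.0, 0.971]
contact_force: [0.3, -0.0, -0.2]
opening: 0.818
grasp_force: 0.0
```

```bash
python3 -c "
from h import *
chain(pose(641.5,163.8,55,55.7))"
```

```text
t 10.7 [666.5 141.2 131.3] [ 3.141 -0.     0.971]
[0.0, -0.0, -0.001] [0.0045, -0.0334, 0.0763]
```

Scaled: 0.045 m / 0.5 = 0.09, 0.0045 m / 0.5 = 0.009.

>>> move_arm(motion=[[0,0,0,0.004,-0.034,0.01,0.07],[0,0,0,0.009,-0.067,0.03,0.07],[0,0,0,0.009,-0.067,0.06,0.07],[0,0,0,0.009,-0.067,0.09,0.07],[0,0,0,0.009,-0.067,0.09,0.07]])

```text
clock: 11.32
eef_pos: [640.6, 164.3, 83.8]
tcp_rot: [-3.14, 0.002, 0.972]
contact_force: [-0.4, -0.1, -0.5]
opening: 0.826
grasp_force: 0.0
```

```bash
python3 -c "
from h import *
chain(pose(641.5,163.8,55,55.7))"
```

```text
t 11.325 [640.6 164.3  83.8] [-3.14e+00  2.00e-03  9.72e-01]
[-0.002, 0.002, -0.0] [0.0001, 0.001, 0.0288]
```

Scaled: 0.029 m / 0.5 = 0.058, 0.001 m / 0.5 = 0.002.

>>> move_arm(motion=[[0,0,0,0,0.002,0.02,0.07],[0,0,0,0,0.002,0.044,0.07],[0,0,0,0,0.002,0.058,0.07],[0,0,0,0,0.002,0.058,0.05],[0,0,0,0,0.002,0.058,0.036],[0,0,0,0,0.002,0.058,0.036],[0,0,0,0,0.002,0.058,0.036],[0,0,0,0,0.002,0.058,0.036]])

```text
clock: 12.32
eef_pos: [642.4, 164.2, 56.8]
tcp_rot: [3.142, -0.0, 0.972]
contact_force: [-0.3, -0.8, -1.0]
opening: 0.503
grasp_force: 32.2
```

```bash
python3 -c "
from h import *
chain(pose(641.5,163.8,160,55.7),pose(447.1,-9.8,150,-7.9),pose(447.1,-9.8,50,-7.9))"
```

```text
t 12.325 [642.4 164.2  56.8] [ 3.142 -0.     0.972]
[0.0, -0.0, -0.0] [-0.0008, -0.0006, -0.1032]
[-0.0, -0.0, 1.11] [-0.253, -0.0628, 0.01]
[0.0, 0.0, 0.0] [0.0, -0.0, 0.1]
```

Scaled: -0.12 m / 0.5 = -0.24, -0.1 m / 0.5 = -0.2.

>>> move_arm(motion=[[0,0,0,0,0,-0.03,0.036],[0,0,0,0,0,-0.09,0.036],[0,0,0,0,0,-0.16,0.036],[0,0,0,0,0,-0.2,0.036],[0,0,0,-0.04,-0.01,-0.2,0.036],[0,0,0,-0.1,-0.025,-0.2,0.036],[0,0,0,-0.17,-0.042,-0.2,0.036],[0,0,0,-0.24,-0.06,-0.2,0.036]])

```text
clock: 13.32
eef_pos: [549.0, 81.3, 157.0]
tcp_rot: [3.142, 0.0, 0.972]
contact_force: [-0.4, -0.0, -0.6]
opening: 0.509
grasp_force: 32.2
```

Scaled: -0.134 m / 0.5 = -0.268, -0.12 m / 0.5 = -0.24, 1.11 rad / 2 = 0.555.

>>> move_arm(motion=[[0,0,0.05,-0.06,-0.014,0,0.036],[0,0,0.125,-0.12,-0.03,0,0.036],[0,0,0.2,-0.18,-0.044,0,0.036],[0,0,0.275,-0.24,-0.06,0,0.036],[0,0,0.35,-0.268,-0.066,0,0.036],[0,0,0.425,-0.268,-0.066,0,0.036],[0,0,0.5,-0.268,-0.066,0,0.036],[0,0,0.555,-0.268,-0.066,0,0.036]])

```text
clock: 14.32
eef_pos: [447.1, -10.2, 157.1]
tcp_rot: [-3.142, -0.0, -0.143]
contact_force: [0.4, -0.4, -0.9]
opening: 0.503
grasp_force: 32.2
```

Scaled: 0.1 m / 0.5 = 0.2, 0.07 m / 0.5 = 0.14.

>>> move_arm(motion=[[0,0,0,0,0,0,0.036],[0,0,0,0,0,0.06,0.036],[0,0,0,0,0,0.14,0.036],[0,0,0,0,0,0.2,0.036],[0,0,0,0,0,0.2,0.036],[0,0,0,0,0,0.2,0.036]])

```text
clock: 15.08
eef_pos: [447.8, -10.1, 57.6]
tcp_rot: [-3.141, -0.001, -0.137]
contact_force: [0.2, 0.7, -1.3]
opening: 0.503
grasp_force: 32.1
```

```bash
python3 -c "
from h import *
crop('side','s4.png',300,460,200,320,4)
chain(pose(447.1,-9.8,12,-7.9))"
```

```text
t 15.125 [448.2 -10.1  58. ] [-3.141e+00 -2.000e-03 -1.370e-01]
[-0.0, -0.002, 0.001] [-0.0012, -0.0002, 0.046]
```

View pics/s4.png

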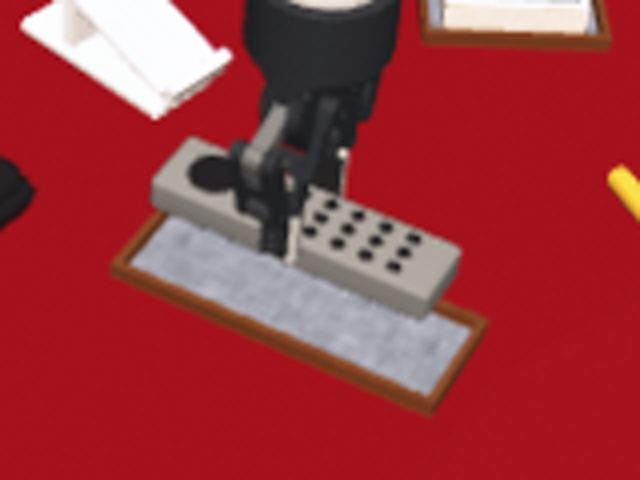

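Remote level and aligned above its tray. I lower, release and rise.

Scaled: 0.0455 m / 0.5 = 0.091, -0.001 m / 0.5 = -0.002.

>>> move_arm(motion=[[0,0,0,-0.002,0,0.02,0.036],[0,0,0,-0.002,0,0.05,0.036],[0,0,0,-0.002,0,0.08,0.036],[0,0,0,-0.002,0,0.091,0.036],[0,0,0,-0.002,0,0.091,0.036],[0,0,0,-0.002,0,0.091,0.036],[0,0,0,-0.002,0,0.091,0.065],[0,0,0,-0.002,0,0.091,0.065]])

```text
clock: 16.12
eef_pos: [446.3, -10.0, 11.3]
tcp_rot: [-3.142, -0.0, -0.138]
contact_force: [0.6, -0.8, 0.1]
opening: 0.759
grasp_force: 0.0
```

Scaled: -0.15 m / 0.5 = -0.3, -0.12 m / 0.5 = -0.24.

>>> move_arm(motion=[[0,0,0,0,0,0,0.065],[0,0,0,0,0,-0.02,0.0854],[0,0,0,0,0,-0.08,0.0854],[0,0,0,0,0,-0.16,0.0854],[0,0,0,0,-0.1,-0.24,0.0854],[0,0,0,0,-0.2,-0.3,0.0854],[0,0,0,0,-0.3,-0.3,0.0854],[0,0,0,0,-0.3,-0.3,0.0854]])

```text
clock: 17.12
eef_pos: [467.6, 141.5, 162.7]
tcp_rot: [-3.14, -0.002, -0.135]
contact_force: [-0.3, -0.4, -0.4]
opening: 1.001
grasp_force: 0.0
```

```bash
python3 -c "
from h import *
p,W,red=topview()
print('rem',zrect(W,red,(447,-10),110,18,35))
c=(640,165)
print('ph',zrect(W,red,c,110,43,55)); print('gb',zrect(W,red,c,110,30,42))
# phone by colour (dark)
hsv=cv2.cvtColor(p,cv2.COLOR_RGB2HSV)
for m in comps((hsv[...,2]<75)&(np.hypot(W[...,0]-640,W[...,1]-165)<105)&(W[...,2]>20)):
    v,u=np.nonzero(m); print(m.sum(),np.median(W[m][:,2]),rect(onplane('top',np.c_[u,v],49)))
print(now()[1]); cv2.imwrite('pics/t5.png',cv2.resize(p[145:250,220:330],None,fx=5,fy=5)[:,:,::-1])
"
```

```text
rem (np.int64(1573), np.float64(26.1), array([446.2,  -9.2, 165. ,  43.8,  -8.7]))
ph (np.int64(1995), np.float64(49.3), array([640.8, 161.7, 140.1,  69.9, -33.2]))
gb (np.int64(336), np.float64(36.0), array([636.5, 164. , 170.1,  70.9, -23.6]))
1829 49.42737348187359 [640.2 163.2 136.3  63.6 -33.6]
[466.77017727 139.76176786 161.97784628]
```

View pics/t5.png

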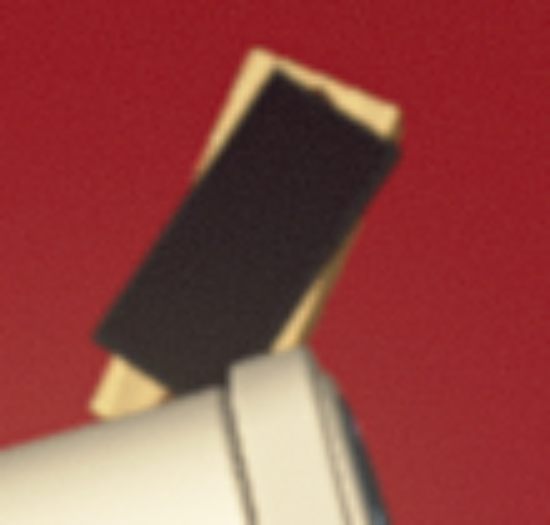

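Remote is in its tray (446.2,-9.2; top 26). The phone lies clear on the game box, centre about (640.3,162.8), -33.3°, with a small part of the corner hidden by the arm. Next I hover and check the tip height at about 70 mm opening.

```bash
python3 -c "
from h import *
chain(pose(640.3,162.8,90,-33.3))"
```

```text
t 17.175 [466.8 139.8 162. ] [-3.141e+00 -1.000e-03 -1.350e-01]
[-0.0, -0.001, 0.446] [0.1688, -0.0462, 0.0721]
```

Scaled: 0.169 m / 0.5 = 0.338, 0.16 m / 0.5 = 0.32, 0.446 rad / 2 = 0.223.

>>> move_arm(motion=[[0,0,0.03,0.04,-0.012,0.02,0.069],[0,0,0.075,0.1,-0.028,0.04,0.069],[0,0,0.125,0.18,-0.05,0.06,0.069],[0,0,0.175,0.26,-0.072,0.09,0.069],[0,0,0.223,0.32,-0.088,0.12,0.069],[0,0,0.223,0.338,-0.092,0.144,0.069],[0,0,0.223,0.338,-0.092,0.144,0.069],[0,0,0.223,0.338,-0.092,0.144,0.069]])

```text
clock: 18.18
eef_pos: [639.5, 160.3, 89.6]
tcp_rot: [3.141, 0.001, -0.583]
contact_force: [-0.4, -0.0, 0.7]
opening: 0.803
grasp_force: 0.0
```

```bash
python3 -c "
from h import *
p,d=crop('side','s6.png',190,340,180,330,4); W=cloud('side',d)
R,t=now(); s=sensors.sense(); print(s['opening'],t)
q=(W.reshape(-1,3)-t)@R.as_matrix()   # tool coords
for sg in(-1,1):
    k=(abs(q[:,0])<14)&(sg*q[:,1]>28)&(sg*q[:,1]<56)&(q[:,2]>-40)&(q[:,2]<8)
    if k.sum(): print(sg,k.sum(),np.sort(q[k,2])[::-1][:10].round(1),np.percentile(q[k,1],[5,50,95]).round(1))
chain(pose(640.3,162.8,33,-33.3))
"
```

```text
0.8044043633971375 [639.75128608 160.57289713  89.95571903]
-1 100 [ -4.5  -7.5  -8.3  -8.6  -9.9 -10.  -11.  -11.2 -11.5 -11.7] [-49.4 -43.4 -36.7]
1 108 [ -5.3  -5.4  -6.8  -7.4  -7.7  -7.9  -9.7 -10.1 -10.1 -10.3] [32.6 33.9 45.7]
t 18.225 [639.8 160.6  90. ] [ 3.141  0.    -0.583]
[0.0, 0.0, -0.002] [-0.0008, -0.0022, 0.057]
```

View pics/s6.png

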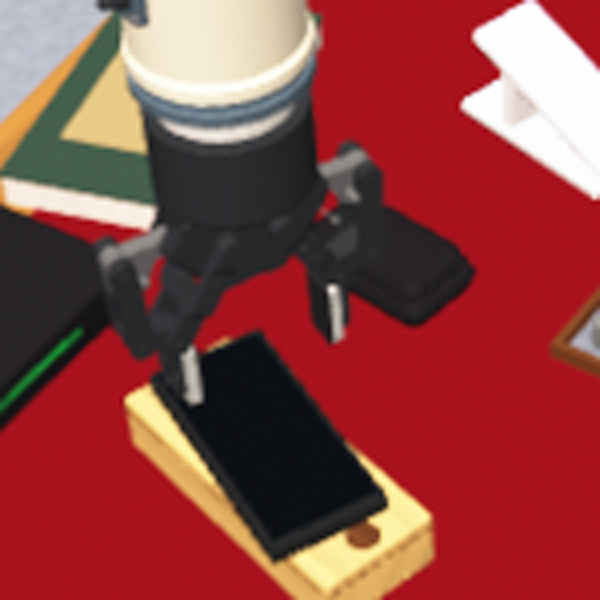

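At about 68 mm opening the tips stand about 6 mm above the TCP, so TCP z = 33 puts them at about 39, just clear of the game box. I open fully, descend and grip.

Scaled: 0.057 m / 0.5 = 0.114, 0.05 m / 0.5 = 0.1.

>>> move_arm(motion=[[0,0,0,0,-0.004,0,0.0854],[0,0,0,-0.002,-0.004,0.03,0.0854],[0,0,0,-0.002,-0.004,0.07,0.0854],[0,0,0,-0.002,-0.004,0.1,0.0854],[0,0,0,-0.002,-0.004,0.114,0.0854],[0,0,0,-0.002,-0.004,0.114,0.0854],[0,0,0,-0.002,-0.004,0.114,0.072]], grip_force=40)

```text
clock: 19.1
eef_pos: [641.3, 163.2, 32.7]
tcp_rot: [-3.141, -0.0, -0.584]
contact_force: [0.8, 0.1, 0.1]
opening: 0.847
grasp_force: 0.0
```

>>> move_arm(motion=[[0,0,0,0,0,0,0.06],[0,0,0,0,0,0,0.058],[0,0,0,0,0,0,0.058],[0,0,0,0,0,0,0.058]])

```text
clock: 19.6
eef_pos: [641.5, 163.2, 33.2]
tcp_rot: [-3.141, -0.001, -0.584]
contact_force: [-0.5, -0.2, 5.7]
opening: 0.755
grasp_force: 45.4
```

```bash
python3 -c "
from h import *
chain(pose(640.3,162.8,33,-33.3))"
```

```text
t 19.6 [641.5 163.2  33.2] [-3.141e+00 -1.000e-03 -5.840e-01]
[-0.001, -0.001, -0.003] [-0.0007, 0.001, 0.0002]
```

Gripped (64.5 mm). While holding, I measure the stand's lip precisely from both cameras.

```bash
python3 -c "
from h import *
th=.38; h=np.radians(-22.1); ex=np.array([np.cos(h)*np.cos(th),np.sin(h)*np.cos(th),np.sin(th)]); ey=np.array([-np.sin(h),np.cos(h),0]); ez=np.cross(ex,ey)
o=np.array([622.5,-162.5,52.])
for n in('top','side'):
    p,d=grab(n); W=cloud(n,d); hsv=cv2.cvtColor(p,cv2.COLOR_RGB2HSV)
    k=(hsv[...,1]<90)&(np.hypot(W[...,0]-620,W[...,1]+165)<110)
    q=(W[k]-o)@np.c_[ex,ey,ez]
    print(n,len(q)); f=(q[:,2]>-5)&(q[:,2]<4)&(q[:,0]>-55)&(q[:,0]<70)
    print('face y',np.percentile(q[f,1],[1,99]).round(1),'z med',np.median(q[f,2]).round(2),'x max',np.percentile(q[f,0],99).round(1))
    A=np.c_[q[f][:,:2],np.ones(f.sum())]; print('tilt',np.linalg.lstsq(A,q[f,2],rcond=None)[0].round(4))
    for a in range(-90,-54,3):
        g=(q[:,0]>=a)&(q[:,0]<a+3)&(abs(q[:,1])<22)&(q[:,2]>-12)
        if g.sum(): print(a,g.sum(),np.percentile(q[g,2],[10,50,90]).round(1))
    for a in (40,44,48,52,56,60):
        g=(q[:,0]>=a)&(q[:,0]<a+4)&(abs(q[:,1])<22)&(abs(q[:,2])<6); print(a,g.sum(),end=' ')
"
```

```text
top 1685
face y [-24.5  24.9] z med -0.65 x max 51.2
tilt [ 0.0007  0.0035 -0.6112]
-78 10 [6.1 8.6 9.7]
-75 29 [ 7.1  9.2 11.7]
-72 30 [ 7.6  9.3 10.7]
-69 43 [-2.4  0.6  9. ]
-66 31 [-2.6 -1.   1.8]
-63 29 [-3.3 -0.4  2.5]
-60 30 [-2.8 -1.   1.1]
-57 28 [-1.6 -0.8  1.1]
40 39 44 42 48 42 52 2 56 0 60 0 side 1302
face y [-24.2  26.2] z med -1.14 x max 47.1
tilt [-0.0047  0.0132 -1.1633]
-81 33 [-4.1  4.1  9.3]
-78 20 [ 5.1  8.1 10.9]
-75 19 [ 7.7  9.9 10.7]
-72 4 [-2.9  2.6  7.7]
-69 16 [-2.8 -1.1 -0.1]
-66 18 [-2.2 -0.9  2.9]
-63 16 [-3.3 -1.1  0.2]
-60 17 [-3.3 -1.5  0.5]
-57 23 [-4.  -1.3  1.4]
40 26 44 20 48 2 52 0 56 0 60 0
```

Lip at x ≈ −70±1 and top edge at about +50 in my stand frame, so the seat is near (622.5,−162.3,51.5). I lift the phone and go to it.

```bash
cat >> h.py <<'E'
th=.38; hd=np.radians(-22.1); ex=np.array([np.cos(hd)*np.cos(th),np.sin(hd)*np.cos(th),np.sin(th)]); ey=np.array([-np.sin(hd),np.cos(hd),0]); ez=np.cross(ex,ey)
seat=np.array([622.5,-162.3,51.5])
def sp(dx,gap,off=2.8): return pose(*(seat+ex*(dx+.8)+ez*(gap-off)),-22.1,th)
E
python3 -c "
from h import *
print(sp(4,1.5)[0].as_matrix().round(2).tolist())
chain(pose(641,163,160,-33.3),pose(*sp(4,80)[1],-22.1),sp(4,80),sp(4,1.5),sp(1,1))"
```

```text
[[0.86, -0.38, 0.34], [-0.35, -0.93, -0.14], [0.37, 0.0, -0.93]]
t 19.7 [641.5 163.3  33.2] [-3.141e+00 -1.000e-03 -5.840e-01]
[-0.001, -0.001, -0.003] [-0.0001, 0.0003, -0.1268]
[0.0, 0.0, -0.195] [0.1394, 0.2867, 0.035]
[-0.0, 0.38, 0.0] [0.0, 0.0, 0.0]
[0.0, 0.0, 0.0] [0.0, 0.0, 0.0785]
[0.0, 0.0, 0.0] [-0.003, 0.0, 0.0005]
```

Scaled: -0.13 m / 0.5 = -0.26, -0.12 m / 0.5 = -0.24.

>>> move_arm(motion=[[0,0,0,0,0,-0.02,0.058],[0,0,0,0,0,-0.06,0.058],[0,0,0,0,0,-0.12,0.058],[0,0,0,0,0,-0.18,0.058],[0,0,0,0,0,-0.24,0.058],[0,0,0,0,0,-0.26,0.058],[0,0,0,0,0,-0.26,0.058]])

```text
clock: 20.58
eef_pos: [641.1, 163.2, 163.1]
tcp_rot: [-3.141, -0.001, -0.584]
contact_force: [-0.4, -0.2, -2.4]
opening: 0.756
grasp_force: 44.9
```

```bash
python3 -c "
from h import *
p,W,red=topview()
c=(640,165); print('gb',zrect(W,red,c,110,30,42))
crop('side','s7.png',170,340,150,340,3)
chain(pose(*sp(4,80)[1],-22.1),sp(4,80),sp(4,1.5),sp(1,1))"
```

```text
gb (np.int64(55), np.float64(35.8), array([690.9, 109.1,  25.9,  12.9,  -3.8]))
t 20.675 [640.1 162.9 161.3] [ 3.14e+00  1.00e-03 -5.84e-01]
[0.001, 0.001, -0.199] [0.141, 0.2857, 0.0365]
[-0.0, 0.38, 0.0] [0.0, 0.0, 0.0]
[0.0, 0.0, 0.0] [0.0, 0.0, 0.0785]
[0.0, 0.0, 0.0] [-0.003, 0.0, 0.0005]
```

View pics/s7.png

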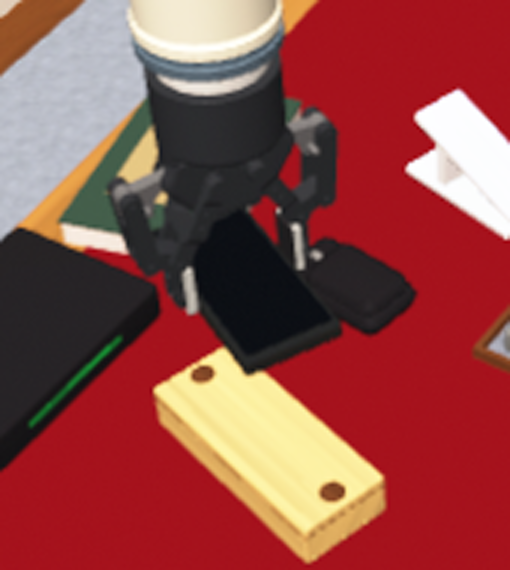

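Phone held level above the clean game box. I carry it to above the stand, then tilt.

Scaled: 0.285 m / 0.5 = 0.57, 0.141 m / 0.5 = 0.282, -0.199 rad / 2 = -0.0995.

>>> move_arm(motion=[[0,0,-0.01,0.02,0.04,0,0.058],[0,0,-0.025,0.056,0.112,0,0.058],[0,0,-0.04,0.096,0.194,0,0.058],[0,0,-0.055,0.136,0.276,0,0.058],[0,0,-0.07,0.176,0.356,0,0.058],[0,0,-0.085,0.216,0.438,0,0.058],[0,0,-0.0995,0.256,0.52,0,0.058],[0,0,-0.0995,0.282,0.57,0,0.058]])

```text
clock: 21.68
eef_pos: [600.0, -154.2, 160.7]
tcp_rot: [3.141, 0.002, -0.386]
contact_force: [-0.1, 0.5, -1.9]
opening: 0.759
grasp_force: 44.9
```

Scaled: 0.38 rad / 2 = 0.19.

>>> move_arm(motion=[[0,0.015,0,0,0,0,0.058],[0,0.045,0,0,0,0,0.058],[0,0.075,0,0,0,0,0.058],[0,0.105,0,0,0,0,0.058],[0,0.135,0,0,0,0,0.058],[0,0.165,0,0,0,0,0.058],[0,0.19,0,0,0,0,0.058],[0,0.19,0,0,0,0,0.058]])

```text
clock: 22.68
eef_pos: [599.5, -151.9, 160.5]
tcp_rot: [3.141, -0.376, -0.385]
contact_force: [-0.1, 0.6, -1.3]
opening: 0.759
grasp_force: 45.0
```

```bash
python3 -c "
from h import *
chain(sp(5,20),sp(5,1.5),sp(1,1))"
```

```text
t 22.675 [ 599.5 -151.9  160.5] [ 3.141 -0.376 -0.385]
[0.0, 0.004, 0.001] [-0.0108, 0.001, 0.0935]
[0.0, 0.0, 0.0] [0.0, 0.0, 0.0185]
[0.0, 0.0, 0.0] [-0.004, -0.0, 0.0005]
```

Scaled: 0.092 m / 0.5 = 0.184, 0.001 m / 0.5 = 0.002, 0.004 rad / 2 = 0.002.

>>> move_arm(motion=[[0,0.002,0,-0.01,0.002,0.02,0.058],[0,0.002,0,-0.022,0.002,0.06,0.058],[0,0.002,0,-0.022,0.002,0.11,0.058],[0,0.002,0,-0.022,0.002,0.16,0.058],[0,0.002,0,-0.022,0.002,0.184,0.058],[0,0.002,0,-0.022,0.002,0.184,0.058],[0,0.002,0,-0.022,0.002,0.184,0.058]])

```text
clock: 23.55
eef_pos: [623.2, -162.4, 73.3]
tcp_rot: [-3.142, -0.384, -0.385]
contact_force: [-0.4, -0.1, -2.6]
opening: 0.759
grasp_force: 45.0
```

```bash
python3 -c "
from h import *
crop('side','s8.png',260,400,110,240,4)
chain(sp(5,1.5),sp(1,1))"
```

```text
t 23.6 [ 623.4 -162.3   73.6] [-3.141 -0.385 -0.385]
[-0.0, -0.005, 0.0] [-0.0032, 0.0003, 0.0215]
[0.0, 0.0, 0.0] [-0.004, -0.0, 0.0005]
```

View pics/s8.png

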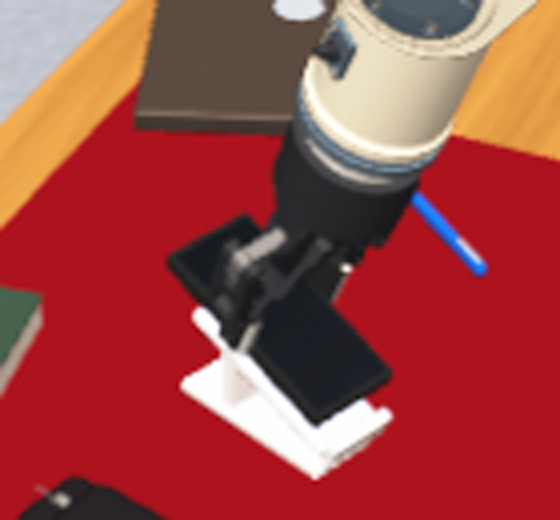

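The phone is parallel to the face, about 22 mm off it, with its end just inside the lip. I lower.

Scaled: 0.021 m / 0.5 = 0.042, -0.005 m / 0.5 = -0.01.

>>> move_arm(motion=[[0,0,0,-0.006,0,0.012,0.058],[0,0,0,-0.006,0,0.024,0.058],[0,0,0,-0.006,0,0.036,0.058],[0,0,0,-0.006,0,0.042,0.058],[0,0,0,-0.006,0,0.042,0.058],[0,0,0,-0.01,0,0.042,0.058],[0,0,0,-0.012,0,0.042,0.058]])

```text
clock: 24.48
eef_pos: [625.1, -163.1, 51.2]
tcp_rot: [-3.142, -0.384, -0.385]
contact_force: [1.7, -1.0, -1.4]
opening: 0.76
grasp_force: 45.0
```

```bash
python3 -c "
from h import *
chain(sp(1,1)); 
for n in('top','side'):
    p,d=grab(n); W=cloud(n,d); q=(W.reshape(-1,3)-seat)@np.c_[ex,ey,ez]
    hsv=cv2.cvtColor(p,cv2.COLOR_RGB2HSV).reshape(-1,3)
    k=(hsv[:,2]<70)&(abs(q[:,0])<85)&(abs(q[:,1])<45)&(q[:,2]>5)&(q[:,2]<22)
    print(n,k.sum(),np.percentile(q[k],[2,50,98],axis=0).round(1).tolist())
"
```

```text
t 24.475 [ 625.1 -163.1   51.2] [-3.142 -0.384 -0.385]
[-0.0, -0.004, 0.0] [-0.0006, 0.0002, 0.0005]
top 773 [[15.9, -27.6, 10.6], [46.2, 5.9, 14.3], [69.9, 32.8, 17.7]]
side 891 [[-68.5, -29.9, 8.7], [-22.1, 4.7, 13.6], [64.7, 35.6, 18.5]]
```

Phone spans −69…+70 mm along the slope, about 1 mm off the face. I release and back off along the normal.

Scaled: -0.06 m / 0.5 = -0.12, 0.0005 m / 0.5 = 0.001.

>>> move_arm(motion=[[0,0,0,0,0,0.001,0.058],[0,0,0,0,0,0.001,0.07],[0,0,0,0,0,0.001,0.0854],[0,0,0,0,0,0.001,0.0854],[0,0,0,0,0,0.001,0.0854],[0,0,0,0,0,-0.02,0.0854],[0,0,0,0,0,-0.06,0.0854],[0,0,0,0,0,-0.12,0.0854]])

```text
clock: 25.58
eef_pos: [603.6, -154.5, 107.1]
tcp_rot: [3.142, -0.383, -0.385]
contact_force: [-0.3, -0.7, 0.6]
opening: 1.002
grasp_force: 0.0
```

Scaled: -0.16 m / 0.5 = -0.32, -0.12 m / 0.5 = -0.24, -0.38 rad / 2 = -0.19.

>>> move_arm(motion=[[0,-0.025,0,0,0,-0.1,0.0854],[0,-0.06,0,0,0,-0.2,0.0854],[0,-0.1,0,0,0,-0.2,0.0854],[0,-0.14,0,0,-0.08,-0.2,0.0854],[0,-0.175,0,0,-0.16,-0.2,0.0854],[0,-0.19,0,0,-0.24,-0.2,0.0854],[0,-0.19,0,0,-0.32,-0.2,0.0854],[0,-0.19,0,0,-0.32,-0.2,0.0854]])

```text
clock: 26.58
eef_pos: [630.4, 10.1, 199.8]
tcp_rot: [-3.141, -0.004, -0.382]
contact_force: [-0.7, 0.7, 0.7]
opening: 0.996
grasp_force: 0.0
```

```bash
python3 -c "
from h import *
for n in('top','side'):
    p,d=grab(n); W=cloud(n,d); q=(W.reshape(-1,3)-seat)@np.c_[ex,ey,ez]
    hsv=cv2.cvtColor(p,cv2.COLOR_RGB2HSV).reshape(-1,3)
    k=(hsv[:,2]<70)&(abs(q[:,0])<95)&(abs(q[:,1])<50)&(q[:,2]>4)&(q[:,2]<22)
    print(n,k.sum(),np.percentile(q[k],[1,50,99],axis=0).round(1).tolist(),rect(q[k]))
p,W,red=topview(); c=(640,165); print('gb',zrect(W,red,c,110,28,42))
crop('side','s9.png',170,400,130,340,2.6)
chain(pose(637,164,100,-23.6))
"
```

```text
top 93 [[-51.4, -29.7, 7.9], [-31.9, 23.5, 13.1], [71.1, 33.9, 16.3]] [ 10.    3.4 136.3  20.9 -26.5]
side 1245 [[-68.7, -29.3, 6.8], [-2.7, 5.2, 12.4], [66.1, 35.9, 16.8]] [ -1.1   2.7 139.1  69.9   0. ]
gb (np.int64(2562), np.float64(36.1), array([637.1, 164.9, 170.9,  69. , -23.1]))
t 26.775 [629.2   6.9 199.6] [ 3.141 -0.004 -0.386]
[0.0, -0.004, 0.026] [-0.0523, -0.1485, 0.0994]
```

View pics/s9.png

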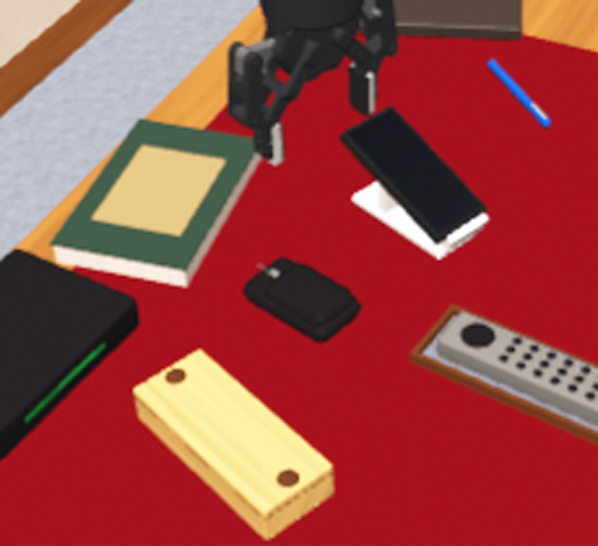

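The phone sits on the stand against the lip, in line (x −1, y +3 mm). The game box is at (637.1,164.9), −23.3°. I go to it.

Scaled: -0.1485 m / 0.5 = -0.297, 0.07 m / 0.5 = 0.14, 0.026 rad / 2 = 0.013.

>>> move_arm(motion=[[0,0,0.005,-0.02,-0.06,0,0.0854],[0,0,0.01,-0.04,-0.12,0.02,0.0854],[0,0,0.013,-0.066,-0.2,0.05,0.0854],[0,0,0.013,-0.09,-0.27,0.08,0.0854],[0,0,0.013,-0.104,-0.297,0.14,0.0854],[0,0,0.013,-0.104,-0.297,0.2,0.0854],[0,0,0.013,-0.104,-0.297,0.2,0.0854],[0,0,0.013,-0.104,-0.297,0.2,0.0854]])

```text
clock: 27.78
eef_pos: [638.4, 163.9, 100.4]
tcp_rot: [-3.141, -0.005, -0.412]
contact_force: [0.2, 0.3, 0.4]
opening: 1.0
grasp_force: 0.0
```

```bash
python3 -c "
from h import *
chain(pose(637.1,164.9,8,-23.3))"
```

```text
t 27.775 [638.4 163.9 100.4] [-3.141 -0.005 -0.412]
[-0.001, -0.005, -0.006] [-0.002, -0.0003, 0.0924]
```

Scaled: 0.0925 m / 0.5 = 0.185, -0.002 m / 0.5 = -0.004, -0.006 rad / 2 = -0.003.

>>> move_arm(motion=[[0,-0.002,-0.003,-0.004,0,0.03,0.0854],[0,-0.002,-0.003,-0.004,0,0.08,0.0854],[0,-0.002,-0.003,-0.004,0,0.13,0.0854],[0,-0.002,-0.003,-0.004,0,0.17,0.0854],[0,-0.002,-0.003,-0.004,0,0.185,0.0854],[0,-0.002,-0.003,-0.004,0,0.185,0.0854],[0,-0.002,-0.003,-0.004,0,0.185,0.072]], grip_force=60)

```text
clock: 28.65
eef_pos: [636.9, 165.5, 7.5]
tcp_rot: [-3.141, -0.001, -0.405]
contact_force: [0.5, 0.2, 0.7]
opening: 0.846
grasp_force: 0.0
```

>>> move_arm(motion=[[0,0,0,0,0,0,0.06],[0,0,0,0,0,0,0.06],[0,0,0,0,0,0,0.06],[0,0,0,0,0,0,0.06]])

```text
clock: 29.15
eef_pos: [637.1, 165.5, 8.1]
tcp_rot: [-3.14, -0.002, -0.405]
contact_force: [-0.9, -0.2, 6.3]
opening: 0.783
grasp_force: 69.3
```

```bash
python3 -c "
from h import *
chain(pose(637.1,164.9,100,-23.3),pose(416.6,300,100,-24.9),pose(416.6,300,13,-24.9))"
```

```text
t 29.15 [637.1 165.5   8.1] [-3.14e+00 -2.00e-03 -4.05e-01]
[-0.001, -0.002, 0.002] [0.0004, 0.0004, -0.0919]
[-0.0, -0.0, 0.028] [-0.256, -0.0369, -0.0]
[0.0, 0.0, 0.0] [0.0, -0.0, 0.087]
```

Scaled: -0.13 m / 0.5 = -0.26, -0.002 m / 0.5 = -0.004, 0.028 rad / 2 = 0.014.

>>> move_arm(motion=[[0,0,0,0,0,-0.02,0.06],[0,0,0,0,0,-0.06,0.06],[0,0,0,0,0,-0.12,0.06],[0,0,0,0,0,-0.18,0.06],[0,0,0,-0.03,-0.004,-0.18,0.06],[0,0,0.005,-0.1,-0.014,-0.18,0.06],[0,0,0.01,-0.18,-0.026,-0.18,0.06],[0,0,0.014,-0.26,-0.038,-0.18,0.06]])

```text
clock: 30.15
eef_pos: [521.5, 234.4, 95.7]
tcp_rot: [3.14, 0.001, -0.434]
contact_force: [0.7, -0.3, -2.7]
opening: 0.784
grasp_force: 68.3
```

Scaled: -0.126 m / 0.5 = -0.252, -0.12 m / 0.5 = -0.24.

>>> move_arm(motion=[[0,0,0,-0.07,-0.01,0,0.06],[0,0,0,-0.14,-0.02,0,0.06],[0,0,0,-0.2,-0.03,0,0.06],[0,0,0,-0.24,-0.036,0,0.06],[0,0,0,-0.252,-0.036,0.06,0.06],[0,0,0,-0.252,-0.036,0.1,0.06],[0,0,0,-0.252,-0.036,0.1,0.06],[0,0,0,-0.252,-0.036,0.1,0.06]])

```text
clock: 31.15
eef_pos: [417.6, 303.4, 47.1]
tcp_rot: [-3.141, -0.0, -0.433]
contact_force: [0.1, 0.0, -3.0]
opening: 0.781
grasp_force: 68.9
```

```bash
python3 -c "
from h import *
crop('side','s10.png',240,420,300,460,3.5)
chain(pose(416.6,300,13,-24.9))"
```

```text
t 31.2 [418.  303.5  47.4] [-3.141e+00 -1.000e-03 -4.330e-01]
[-0.001, -0.001, 0.001] [0.0002, 0.0038, 0.0344]
```

View pics/s10.png

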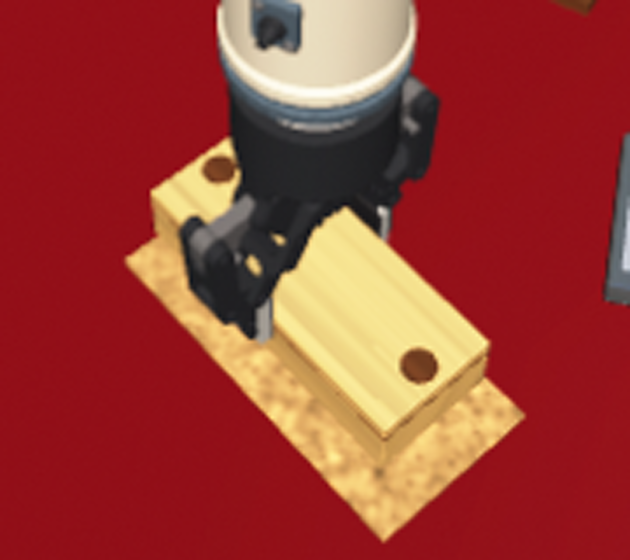

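The game box is held level and lined up over the mat. I correct by 4 mm, lower, release and rise.

Scaled: 0.0345 m / 0.5 = 0.069, 0.03 m / 0.5 = 0.06.

>>> move_arm(motion=[[0,0,0,0,0.008,0.02,0.06],[0,0,0,0,0.008,0.04,0.06],[0,0,0,0,0.008,0.06,0.06],[0,0,0,0,0.008,0.069,0.06],[0,0,0,0,0.008,0.069,0.06],[0,0,0,0,0.008,0.069,0.075],[0,0,0,0,0.008,0.069,0.0854],[0,0,0,0,0.008,0.069,0.0854]])

```text
clock: 32.2
eef_pos: [415.9, 299.7, 12.2]
tcp_rot: [-3.141, -0.0, -0.433]
contact_force: [1.0, 0.0, -0.2]
opening: 0.999
grasp_force: 0.0
```

Scaled: -0.15 m / 0.5 = -0.3, -0.13 m / 0.5 = -0.26.

>>> move_arm(motion=[[0,0,0,0,0,0,0.0854],[0,0,0,0,0,-0.02,0.0854],[0,0,0,0,0,-0.08,0.0854],[0,0,0,0,0,-0.16,0.0854],[0,0,0,0,0,-0.26,0.0854],[0,0,0,0,0.1,-0.3,0.0854],[0,0,0,0,0.2,-0.3,0.0854],[0,0,0,0,0.3,-0.3,0.0854]])

```text
clock: 33.2
eef_pos: [352.2, 162.4, 163.1]
tcp_rot: [-3.14, -0.001, -0.432]
contact_force: [-0.2, 0.4, 0.5]
opening: 1.0
grasp_force: 0.0
```

>>> move_arm(motion=[[0,0,0,0,0,0,0.0854],[0,0,0,0,0,0,0.0854],[0,0,0,0,0,0,0.0854]])

```text
clock: 33.58
eef_pos: [353.6, 164.3, 162.5]
tcp_rot: [-3.141, -0.001, -0.433]
contact_force: [0.7, -0.1, 0.2]
opening: 1.002
grasp_force: 0.0
```

```bash
python3 -c "
from h import *
print(sensors.sense()['clock'])
p,d=grab('side','s11.png'); W=cloud('side',d); red=np.zeros(d.shape,bool)
print('gb side',zrect(W,red,(416,300),120,32,48))
p,W,red=topview(); print('gb',zrect(W,red,(416,300),120,32,48)); print('card',zrect(W,red,(413,-317),90,18,40)); print('rem',zrect(W,red,(447,-10),110,18,35))
"
```

```text
33.575
gb side (np.int64(3598), np.float64(39.5), array([413.5, 302.5, 172.1,  69.2, -24.9]))
gb (np.int64(2753), np.float64(39.9), array([415.3, 300.7, 171.9,  69.7, -24.9]))
card (np.int64(1353), np.float64(26.2), array([ 412.5, -316.1,   91.3,   65.9,   21.2]))
rem (np.int64(1570), np.float64(26.0), array([446. ,  -9.1, 165.4,  43.8,  -8.6]))
```

View pics/s11.png

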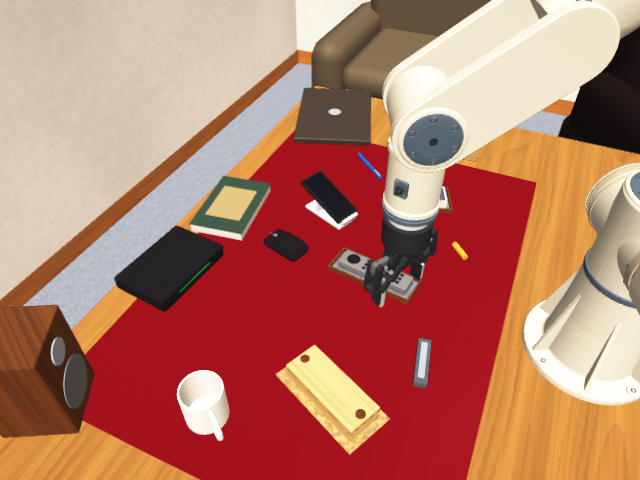

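The game box is on the mat around (330,395) px, the phone on the stand at (330,197), and the remote and cards in their trays. The mug and mouse are untouched, so I hand in.

```bash
python3 -c "
from h import *
print(order.sign_off())"
```

```text
the job is handed in; nothing more can be done
None
```

The job is handed in: cards, remote, phone and game box are each in place and released, by the last camera measurements, and the mug and mouse look unmoved; sign-off gave no verdict, so I have not seen the judged result.

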